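Set the mixer's shaft flat to the front and hold the collar on it

TASK

Fit the drive collar to the tube mixer: pinch the mixer's bare upright drive shaft across its milled set-screw flat and turn it until the flat faces straight to the mixer's front (the side with the sloping control panel). Then take the steel collar with the thumb screw from the parts tray and lower it over the shaft with the screw on the same side as the flat. Finish while still holding the collar in the gripper, level and still, with its screw straight in front of the middle of the flat and well clear of the housing below, so that a colleague can tighten the screw; leave all other things where they lie.

Things in the scene. Friction and masses are not known exactly. Their poses are not given: they have to be found in the camera images.
- mixer: Tube mixer, a fixed grey instrument 190 (x) x 170 (y) x 68 mm high, its carousel taken off. Origin: centre of its underside on the bench, right below the shaft's axis; z up. Its own +x points to its front, where the lid slopes down as a grey panel with green display and black knob. Round the shaft a flange (62 mm wide, top 72 mm above the bench) and a dark boss (34 mm wide, top at 78 mm).
- shaft_end (a point): Centre of the upper end of the upright steel drive shaft, on its axis, 142 mm above the bench. Shaft 16 mm in diameter, end chamfered 1.5 mm, bare for 64 mm above the boss. It turns endlessly both ways about its axis with a slight even drag (0.05 N m) and stays where left. Axes as the shaft's: x points out of the flat, z up.
- shaft_flat: Milled set-screw flat on one side of the shaft, 11 mm wide, 36 mm long, up to the shaft's end, brighter than the rest. Origin: middle of the flat, 5.8 mm from the axis, 124 mm above the bench; +x points out of the flat, z up. Squeezed squarely across the flat the shaft is 13.8 mm thick, elsewhere up to 16. At the start it looks any way but the front.
- collar_mid (a point): Middle (on the axis, half-way up) of the loose steel collar, 160 g, lying flat in the tray: 40 mm in diameter, 22 mm high, through bore 18 mm with chamfers. Along its own +x a thumb screw, backed off, stands out at half height: head 13 mm wide, end 37 mm from the axis. Two spanner flats 35 mm apart face its own +y and -y; gripped on them it squares to the fingers. Bore along z.
- collar: The same collar. Origin: on its axis, at its underside; axes as for collar_mid.
- tray: Fixed steel parts tray 240 x 240 x 12 mm with four equal compartments, each about 114 mm square; walls and dividers 4 mm thick and 12 mm high, floor 4 mm above the bench. Origin: centre of its underside. In each compartment lies one thing: the collar, a plain spacer, a bracket, a small jar, in any order.
- spacer: Bystander in the tray: plain round steel ring of the collar's size (40 mm in diameter, 22 mm high, bore 18 mm) without any screw. Origin: centre of its underside.
- bracket: Bystander in the tray: flat aluminium strip 80 x 26 x 5 mm with two holes. Origin: centre of its underside.
- jar: Bystander in the tray: glass jar with a red cap, 32 mm in diameter, 48 mm high. Origin: centre of its underside.
- dropper: Bystander on the bench beyond the mixer and tray: amber bottle, 26 mm in diameter, 75 mm high. Origin: centre of its underside.
- jar2: Bystander on the bench at the right-hand side (-y): jar with a red cap, 40 mm in diameter, 55 mm high. Origin: centre of its underside.
- jar3: Bystander like jar2 (red cap, 40 mm in diameter, 55 mm high), some 10 cm nearer the robot. Origin: centre of its underside.
- spanner: Bystander on the bench at the left-hand side (+y): small steel spanner 130 mm long. Origin: its middle, on the underside.
Mind the look-alikes: they are no part of the job. What is shaped like the collar but green is not meant.

How it is judged:
By the outcome, as a careful person would: the job done as asked, in the order asked, and still so for the second after the job is handed in, while the arm keeps its last pose, push and grip.
It also fails if it takes over 70 s, if anything falls off the work surface, if the arm or the gripper's body presses on something with over 40 N, if the wrist force passes 120 N, or if a joint passes its speed limit or range.

ROBOT

A 6-joint arm with a two-finger parallel gripper is mounted at the origin on the work surface. World frame = base frame: x ahead of the robot, y to its left, z up, the work surface at z = 0. Lengths are in m, angles in degrees, forces in N, time in s.
With the tool pointing down it reaches from about 0.375 to 0.9 m from the base axis. Payload 3.1 kg.
Tool frame: the origin (TCP) lies at the very end of the fingers, on their centre line; the grasp point (between the pads) lies bot.grip_point_offset behind it (bot.grip_point_offset is the distance from the TCP to the grasp point, in m); z points along the fingers, y is the line along which they close (so a half turn about z gives the same grasp; the last joint's range is limited). The gripper opens to 87 mm and grips with 3 to 60 N. Pads are 19 mm wide; open, the fingers measure 117 mm over their backs; the gripper's body (75 mm by 190 mm) begins 51 mm behind the grasp point.
Start: joints at [61.679, 30.224, 82.088, -0, 67.689, -10.227], TCP at [0.194, 0.594, 0.223] pointing down, gripper open.
Joint ranges: [-176.69, 176.69], [-43.24, 126.21], [12.49, 139.97], [-82, 262], [0, 151.66], [-163.58, 163.58]. Speed limits (degrees/s): [159.86, 159.86, 180, 180, 180, 180].

INTERFACE

Orientations are given as a 3x3 rotation matrix whose columns are the frame's x, y, z axes.
In Python, from rig import bot, viewer, ticket gives the robot as it stands.
- The arm moves only by the tool servo_tool, never from a script. Its argument "targets" is a list of rows, each an object with "offset": the shift along the tool's x, y, z in m, a list of three; "dr": the turn, a rotation vector about the tool's x, y, z in degrees, a list of three. In form: [{"offset": [x, y, z], "dr": [ax, ay, az]}, ...]. A call has 1 to 20 rows; each row is the pose to reach, as a shift and turn from the pose commanded when the call began, along the tool's axes at that moment; what a row does not reach only later rows make up. A row lasts 1/12 s, in which the tool goes at most 41.7 mm and 7.16 degrees, less where a joint would pass 70% of its speed; a pose out of reach is approached as far as the arm can. A call with a gripper value outside its range is refused whole. "gripper" is the gripper command: -1 is fully open, 1 is shut, values between are in proportion, set as the call begins (left out, the last holds). The fingers move at their own pace and stop on an object; the grip force is fixed at half the most. Time passes only in rows, so rows that repeat a pose let the fingers close. It gives the time, the measured TCP pose, the force, the opening and the grip force at its end, in the units of the state.
- bot.read_state(): the state, without advancing time (a new reading comes with each control period).
- viewer.capture(name): name is "scene" or "side" or "wrist"; returns a dict with "color" (384x512x3 uint8, red, green, blue), "camera_matrix" (3x3 intrinsics, pixels), "k1" (the pictures are not rectified: a ray, as slopes to the right and down, at radius r is drawn at 1 + k1 r^2 times it, then the intrinsics apply), "R" (3x3) and "t" (3): a world point X has camera coordinates R X + t. Camera axes: x right, y down, z forward; pixel columns grow to the right and rows downward; lengths in m; the calibration is good to about 2 mm. A picture is of the moment at which its call begins. There is no depth.
- ticket.hand_in(): hands the job in; it is judged then, once.
The state is a dict: "time_s": time; "joint_positions": joint angles; "qvel": joint speeds; "tau": joint torques, N m; "position": TCP position; "tcp_rot": TCP orientation; "force": force on the tool from outside, world axes, zero at the start; "moment": the same for the moment, N m; "opening": opening from 0.0 (shut) to 1.0 (fully open); "grasp_force": force on a finger pad.
Only numpy, scipy, OpenCV 4.12 (cv2) and the standard library are available. Lean on these libraries where they do the work, as an engineer would, in place of code of your own. Each camera call takes 0.05 s, during which the arm holds its last target. There are 200 camera calls.

## Working session

There is one attempt and no reset: what is moved stays moved. The work goes in short steps, Python scripts to look and compute and a tool call to move; the robot and the scene stay as the last step left them, time stands still between calls to the robot, and variables do not carry over. Pictures are saved under pics/ and viewed, at most 10 in all, crops included, and the job is handed in when it is done.

Besides the shell and the picture viewer there is one more tool, called after "Call:" as name(argument=value, ...), one argument or row to a line, values as JSON. servo_tool: Moves the arm, as the interface text tells. Its arguments: {"type":"object","properties":{"targets":{"type":"array"},"gripper":{"type":"number"}},"required":["targets"]}

```bash
mkdir -p pics; ls
python3 - <<'E'
from rig import bot, viewer
import cv2, numpy as np
s=bot.read_state(); print(s['time_s'],s['position'],s['tcp_rot'],s['opening'],bot.grip_point_offset)
a=[]
for n in ['scene','side']:
    c=viewer.capture(n); cv2.imwrite(f'pics/{n}0.png',c['color'][...,::-1]); print(n,c['camera_matrix'],c['k1'],c['R'],c['t'])
E
```

```text
pics
0.0 [0.19373177 0.59345863 0.22157435] [[-9.50571024e-01  3.10505701e-01 -9.68792178e-04]
 [ 3.10507038e-01  9.50569169e-01 -1.90633906e-03]
 [ 3.28974832e-04 -2.11292746e-03 -9.99997714e-01]] 1.0041700397507844 0.0187
scene [[362.70137394   0.         255.9001233 ]
 [  0.         362.70137394 190.06438901]
 [  0.           0.           1.        ]] 0.004218059346851318 [[-0.51635389  0.8563741   0.00143599]
 [ 0.61881178  0.37427291 -0.69064591]
 [-0.59198872 -0.35572909 -0.72319165]] [ 0.30091554 -0.32125356  1.58942   ]
side [[467.19649021   0.         255.62090289]
 [  0.         467.19649021 185.83929736]
 [  0.           0.           1.        ]] -0.1666645649134106 [[ 0.83235836 -0.55418535  0.00762574]
 [-0.25889536 -0.40093972 -0.8787608 ]
 [ 0.49005382  0.72946963 -0.47720154]] [-0.48187138  0.2789196   0.99426486]
```

View pics/scene0.png

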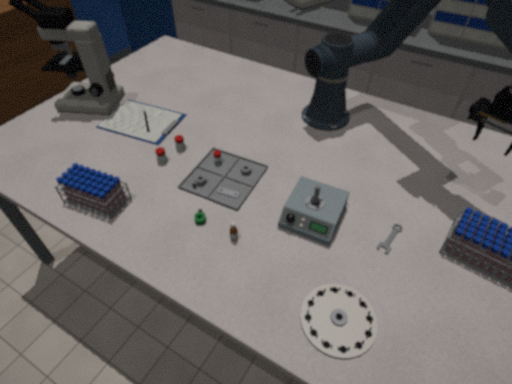

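View pics/side0.png

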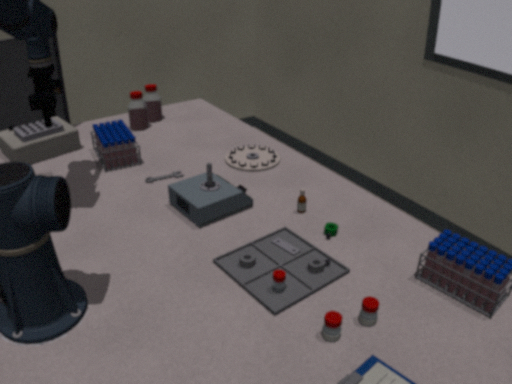

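Both views are clear. In the scene view the ring-shaped things are at (200,181), with something sticking out; (246,170), a plain ring; and (200,216), green. The collar should be the one at (200,181), which is (318,264) in the side view. I'll confirm it in a crop and work out positions.

```bash
cat > h.py <<'E'
import numpy as np, cv2
from rig import bot, viewer
def ray(c,u,v):
    K=c['camera_matrix']; d=np.array([(u-K[0,2])/K[0,0],(v-K[1,2])/K[1,1]]); p=d.copy()
    for _ in range(20): p=d/(1+c['k1']*(p@p))
    R=c['R']; return -R.T@c['t'], R.T@np.r_[p,1]
def atz(c,u,v,z):
    o,d=ray(c,u,v); return o+d*(z-o[2])/d[2]
def proj(c,X):
    X=np.atleast_2d(X); x=X@c['R'].T+c['t']; p=x[:,:2]/x[:,2:]; p=p*(1+c['k1']*(p**2).sum(1,keepdims=True))
    return p@c['camera_matrix'][:2,:2].T+c['camera_matrix'][:2,2]
def crop(c,u,v,w,h,s): 
    i=c['color'][max(v-h//2,0):v+h//2,max(u-w//2,0):u+w//2,::-1]
    return cv2.resize(i,None,fx=s,fy=s,interpolation=cv2.INTER_CUBIC)
E
python3 - <<'E'
from h import *
a=viewer.capture('scene');b=viewer.capture('side')
print('collar',atz(a,200,181,.02),atz(b,318,264,.02))
print('spacer',atz(a,246,170,.02),atz(b,247,260,.02))
print('shaft',atz(a,318,187,.142),atz(b,209,165,.142))
im=np.vstack([np.hstack([crop(a,200,181,60,44,6),crop(b,318,264,60,44,6)]),np.hstack([crop(a,316,208,90,66,4),crop(b,209,190,90,66,4)])])
cv2.imwrite('pics/crop1.png',im); print(im.shape)
E
```

```text
collar [ 0.61696146 -0.21058957  0.02      ] [ 0.61503513 -0.21898211  0.02      ]
spacer [ 0.48447942 -0.10150608  0.02      ] [ 0.47963849 -0.1107577   0.02      ]
shaft [0.54442959 0.19551661 0.142     ] [0.54041736 0.18317487 0.142     ]
(528, 720, 3)
```

View pics/crop1.png

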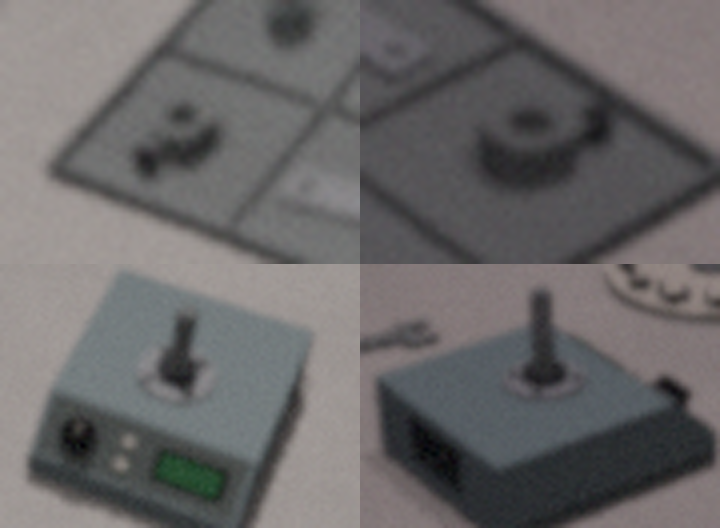

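The collar is the one with the thumb screw, at scene (200,179) with its head at (195,186). The other tray ring, at (246,170), has no screw. The mixer's front faces away from the robot. I'll go above the shaft.

Call:
servo_tool(
  targets=[
    {"offset":[-0.03,-0.018,-0.03],"dr":[0,0,0]},
    {"offset":[-0.456,-0.277,-0.08],"dr":[0,0,0]},
    {"offset":[-0.456,-0.277,-0.08],"dr":[0,0,0]},
    {"offset":[-0.456,-0.277,-0.08],"dr":[0,0,0]},
    {"offset":[-0.456,-0.277,-0.08],"dr":[0,0,0]},
    {"offset":[-0.456,-0.277,-0.08],"dr":[0,0,0]},
    {"offset":[-0.456,-0.277,-0.08],"dr":[0,0,0]},
    {"offset":[-0.456,-0.277,-0.08],"dr":[0,0,0]},
    {"offset":[-0.456,-0.277,-0.08],"dr":[0,0,0]},
    {"offset":[-0.456,-0.277,-0.08],"dr":[0,0,0]},
    {"offset":[-0.456,-0.277,-0.08],"dr":[0,0,0]},
    {"offset":[-0.456,-0.277,-0.08],"dr":[0,0,0]},
    {"offset":[-0.456,-0.277,-0.08],"dr":[0,0,0]},
    {"offset":[-0.456,-0.277,-0.08],"dr":[0,0,0]},
    {"offset":[-0.456,-0.277,-0.08],"dr":[0,0,0]},
    {"offset":[-0.456,-0.277,-0.08],"dr":[0,0,0]},
    {"offset":[-0.456,-0.277,-0.08],"dr":[0,0,0]},
    {"offset":[-0.456,-0.277,-0.08],"dr":[0,0,0]},
  ],
)

```text
time_s: 1.7
position: [0.54, 0.1905, 0.3023]
tcp_rot: [[-0.951, 0.308, -0.001], [0.308, 0.951, 0.0], [0.001, -0.0, -1.0]]
force: [0.9, 0.3, -0.8]
opening: 1.0
grasp_force: 0.0
```

Run:
```python
from h import *
c=viewer.capture('wrist'); s=bot.read_state()
cv2.imwrite('pics/w1.png',cv2.resize(c['color'][...,::-1],(768,576)))
print(s['time_s'],s['position'],s['tcp_rot'].round(3) if hasattr(s['tcp_rot'],'round') else s['tcp_rot'],s['joint_positions'])
print(c['camera_matrix'],c['k1'],c['R'],-c['R'].T@c['t'])
import pickle; pickle.dump(c,open('w1.pkl','wb'))
```

```text
1.75 [0.54018387 0.19055435 0.30240952] [[-0.951  0.308 -0.001]
 [ 0.308  0.951  0.   ]
 [ 0.001 -0.    -1.   ]] [ 8.24914676e+00  2.14151596e+01  8.39371851e+01  1.52349107e-02
  7.46985434e+01 -6.37942571e+01]
[[270.5858487    0.         253.56589694]
 [  0.         270.5858487  193.25034307]
 [  0.           0.           1.        ]] -0.003481766674026537 [[ 3.08090714e-01  9.51356865e-01 -4.77945624e-04]
 [ 9.20666882e-01 -2.98025313e-01  2.52098007e-01]
 [ 2.39692730e-01 -7.81090837e-02 -9.67701590e-01]] [0.47392647 0.21240731 0.46558761]
```

View pics/w1.png

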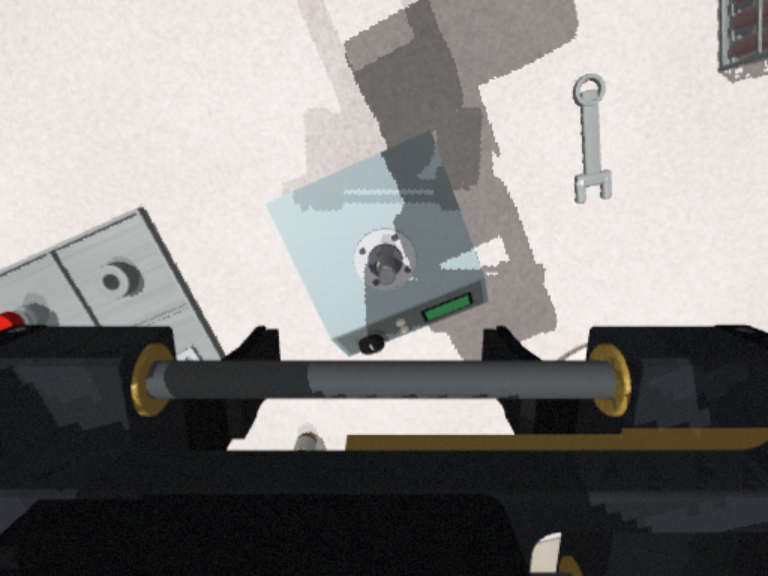

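The wrist view shows the mixer with its back top corners at (267,203) and (432,131), and its front with display and knob at the lower right. The shaft is near (385,262). I'll compute the yaw and enlarge the shaft.

Run:
```python
from h import *
import pickle; c=pickle.load(open('w1.pkl','rb'))
P=lambda u,v,z: atz(c,u/1.5,v/1.5,z)
A=P(267,203,.068);B=P(432,131,.068);print(A,B,np.linalg.norm(A-B))
d=A-B; n=np.array([-d[1],d[0]]); n=n if n[0]>0 else -n
print('yaw',np.degrees(np.arctan2(n[1],n[0])))
yaw=np.arctan2(n[1],n[0]); print('ctr',(A+B)[:2]/2+.095*n/np.linalg.norm(n))
for z,u,v in [(.142,386,267),(.072,385,258)]: print(P(u,v,z))
a=viewer.capture('scene');b=viewer.capture('side')
# scene+side triangulate shaft top
from scipy.optimize import least_squares
f=lambda p:np.r_[proj(a,p)[0]-[317,187],proj(b,p)[0]-[209.2,163.5]]
r=least_squares(f,[.54,.19,.14]);print(r.x,r.fun)
cr=crop(c,257,176,56,56,10)
g=cv2.resize(cr,(560,560)); cv2.imwrite('pics/w1c.png',g)
```

```text
[0.45698399 0.10339659 0.068     ] [0.44347937 0.27196397 0.068     ] 0.1691074628216145
yaw 4.58041635666753
ctr [0.54492827 0.19526681]
[0.53722999 0.19656734 0.142     ]
[0.54204865 0.19494966 0.072     ]
[0.54593952 0.19267    0.1415832 ] [-0.08984366  0.05312421 -0.08821477 -0.04682864]
```

View pics/w1c.png

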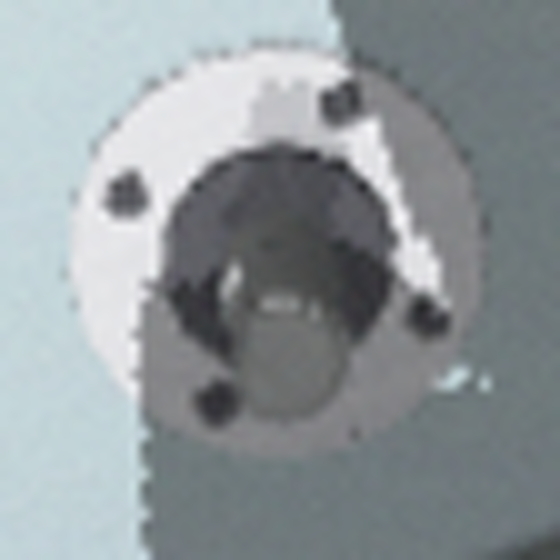

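Shaft-top centre is at crop (293,360). The flat isn't certain from above, so I'll take two side looks and one above the tray, then view them as one mosaic.

Call:
servo_tool(
  targets=[
    {"offset":[-0.05,0.17,0.05],"dr":[0,0,0]},
    {"offset":[-0.05,0.17,0.05],"dr":[0,0,0]},
    {"offset":[-0.05,0.17,0.05],"dr":[0,0,0]},
    {"offset":[-0.05,0.17,0.05],"dr":[0,0,0]},
    {"offset":[-0.05,0.17,0.05],"dr":[0,0,0]},
    {"offset":[-0.05,0.17,0.05],"dr":[0,0,0]},
    {"offset":[-0.05,0.17,0.05],"dr":[0,0,0]},
  ],
)

```text
time_s: 2.43
position: [0.6409, 0.3362, 0.2513]
tcp_rot: [[-0.951, 0.308, -0.002], [0.308, 0.951, -0.001], [0.002, -0.002, -1.0]]
force: [-0.6, -0.8, -0.1]
opening: 0.999
grasp_force: 0.0
```

Run:
```python
from h import *
import pickle; pickle.dump(viewer.capture('wrist'),open('wA.pkl','wb'))
```

Call:
servo_tool(
  targets=[
    {"offset":[0.0,-0.34,0.0],"dr":[0,0,0]},
    {"offset":[0.0,-0.34,0.0],"dr":[0,0,0]},
    {"offset":[0.0,-0.34,0.0],"dr":[0,0,0]},
    {"offset":[0.0,-0.34,0.0],"dr":[0,0,0]},
    {"offset":[0.0,-0.34,0.0],"dr":[0,0,0]},
    {"offset":[0.0,-0.34,0.0],"dr":[0,0,0]},
    {"offset":[0.0,-0.34,0.0],"dr":[0,0,0]},
    {"offset":[0.0,-0.34,0.0],"dr":[0,0,0]},
    {"offset":[0.0,-0.34,0.0],"dr":[0,0,0]},
    {"offset":[0.0,-0.34,0.0],"dr":[0,0,0]},
    {"offset":[0.0,-0.34,0.0],"dr":[0,0,0]},
  ],
)

```text
time_s: 3.4
position: [0.5359, 0.0116, 0.2537]
tcp_rot: [[-0.95, 0.313, 0.002], [0.313, 0.95, 0.0], [-0.002, 0.001, -1.0]]
force: [-0.1, 0.4, 0.7]
opening: 0.997
grasp_force: 0.0
```

Run:
```python
from h import *
import pickle; c=viewer.capture('wrist');pickle.dump(c,open('wB.pkl','wb'))
a=pickle.load(open('wA.pkl','rb'))
ims=[]
for q in (a,c):
    u,v=proj(q,[.544,.194,.12])[0].astype(int); print(u,v); ims.append(cv2.resize(crop(q,u,v,66,60,6),(396,360)))
cv2.imwrite('pics/ab.png',np.hstack(ims)); print(proj(c,[.616,-.215,.02]))
```

```text
100 143
415 141
[[136.09453869 260.26414938]]
```

View pics/ab.png

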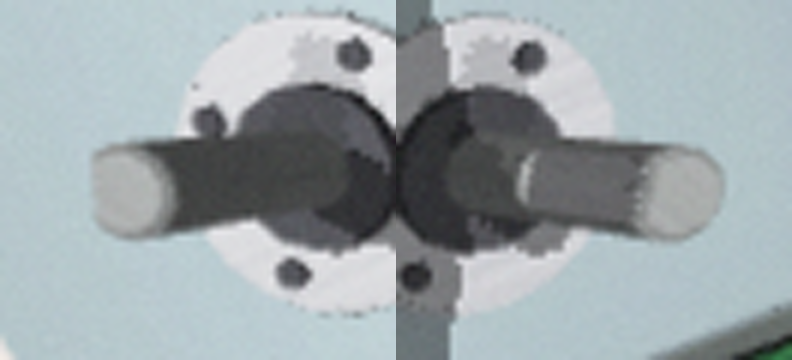

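View B shows the flat: a lighter strip ending in a step near (530,150–205). So the flat faces roughly -y. I'll fit the angle, axis and mixer yaw numerically.

Run:
```python
from h import *
import pickle; from scipy.optimize import least_squares
A,B,W=[pickle.load(open(f'w{k}.pkl','rb')) for k in 'AB1']
ua=proj(A,[.544,.194,.12])[0].astype(int)-[33,30]; ub=proj(B,[.544,.194,.12])[0].astype(int)-[33,30]
obs=[(A,ua+np.array([132,195])/6-.4,.142),(B,ub+np.array([287,195])/6-.4,.142),(W,np.array([229,148])+np.array([293,360])/10-.45,.142)]
for c,p,z in obs: print(atz(c,*p,z))
f=lambda p:np.concatenate([proj(c,[p[0],p[1],z])[0]-q for c,q,z in obs])
r=least_squares(f,[.544,.194]); print('axis',r.x,r.fun.round(1)); x0,y0=r.x
g=cv2.cvtColor(B['color'],cv2.COLOR_RGB2GRAY).astype(np.float32)
# use B's own axis estimate
x0,y0,_=atz(B,*obs[1][1],.142)
zz=np.linspace(.110,.137,12); o=-B['R'].T@B['t']
def val(phi):
    fl=[];cy=[]
    for w in np.radians(np.arange(0,360,6)):
        d=(w-phi+np.pi)%(2*np.pi)-np.pi
        if abs(d)<np.radians(40): n=phi; rr=5.8/np.cos(d) ; L=fl
        elif abs(d)<np.radians(47): continue
        else: n=w; rr=8; L=cy
        P=np.c_[x0+rr*1e-3*np.cos(w)+0*zz,y0+rr*1e-3*np.sin(w)+0*zz,zz]
        if ((o-P[0])[:2]@[np.cos(n),np.sin(n)])/np.linalg.norm((o-P[0])[:2])<.2: continue
        p=proj(B,P).astype(np.float32); L+=list(cv2.remap(g,p[:,:1],p[:,1:],1).ravel())
    return np.mean(fl)-np.mean(cy) if fl and cy else -99
ph=np.arange(-180,180,3); v=[val(np.radians(p)) for p in ph]
for i in np.argsort(v)[::-1][:8]: print(ph[i],round(float(v[i]),1))
print('cam bearing',np.degrees(np.arctan2(o[1]-y0,o[0]-x0)))
# step edge brightness: bright rim at z=.106 per bearing
# mixer yaw from line fits of green-grey top in W: print more corners
for c in (A,B):
    i=cv2.resize(c['color'][...,::-1],(512,384))
cv2.imwrite('pics/two.png',np.hstack([cv2.resize(crop(A,110,140,220,200,1),(396,360)),cv2.resize(crop(B,400,140,220,200,1),(396,360))]))
```

```text
[0.54434462 0.19465431 0.142     ]
[0.54392847 0.19509705 0.142     ]
[0.54401614 0.19506012 0.142     ]
axis [0.54410379 0.19495534] [ 0.2 -0.3 -0.1  0.2 -0.1  0.1]
-114 5.8
-120 5.1
-108 5.1
-117 4.5
-111 4.2
-141 3.6
-102 3.5
-123 3.5
cam bearing -114.80678108810203
```

Axis is at (0.5441, 0.1950), flat bearing about -113°, and mixer front bearing about +4.5°. The turn needed is +117.5°. To keep joint 6 in range I'll grip with the hand half-turned.

Call:
servo_tool(
  targets=[
    {"offset":[0.0496,0.1768,0.0],"dr":[0,0,100]},
    {"offset":[0.0496,0.1768,0.0],"dr":[0,0,100]},
    {"offset":[0.0496,0.1768,0.0],"dr":[0,0,100]},
    {"offset":[0.0496,0.1768,0.0],"dr":[0,0,100]},
    {"offset":[0.0496,0.1768,0.0],"dr":[0,0,100]},
    {"offset":[0.0496,0.1768,0.0],"dr":[0,0,100]},
    {"offset":[0.0496,0.1768,0.0],"dr":[0,0,100]},
    {"offset":[0.0496,0.1768,0.0],"dr":[0,0,100]},
    {"offset":[0.0496,0.1768,0.0],"dr":[0,0,100]},
    {"offset":[0.0496,0.1768,0.0],"dr":[0,0,100]},
    {"offset":[0.0496,0.1768,0.0],"dr":[0,0,100]},
    {"offset":[0.0496,0.1768,0.0],"dr":[0,0,100]},
    {"offset":[0.0496,0.1768,0.0],"dr":[0,0,100]},
    {"offset":[0.0496,0.1768,0.0],"dr":[0,0,100]},
    {"offset":[0.0496,0.1768,0.0],"dr":[0,0,100]},
    {"offset":[0.0496,0.1768,0.0],"dr":[0,0,100]},
  ],
)

```text
time_s: 4.78
position: [0.5436, 0.1976, 0.2526]
tcp_rot: [[0.469, 0.883, 0.0], [0.883, -0.469, 0.0], [0.0, -0.0, -1.0]]
force: [0.1, -0.2, 0.4]
opening: 0.999
grasp_force: 0.0
```

Call:
servo_tool(
  targets=[
    {"offset":[0,0,0.0],"dr":[0,0,84.8]},
    {"offset":[0,0,0.0],"dr":[0,0,84.8]},
    {"offset":[0,0,0.0],"dr":[0,0,84.8]},
    {"offset":[0,0,0.0],"dr":[0,0,84.8]},
    {"offset":[0,0,0.0],"dr":[0,0,84.8]},
    {"offset":[0,0,0.0],"dr":[0,0,84.8]},
    {"offset":[0,0,0.0],"dr":[0,0,84.8]},
    {"offset":[0,0,0.0],"dr":[0,0,84.8]},
    {"offset":[0,0,0.0],"dr":[0,0,84.8]},
    {"offset":[0,0,0.0],"dr":[0,0,84.8]},
    {"offset":[0,0,0.0],"dr":[0,0,84.8]},
    {"offset":[0,0,0.0],"dr":[0,0,84.8]},
    {"offset":[0,0,0.0],"dr":[0,0,84.8]},
    {"offset":[0,0,0.0],"dr":[0,0,84.8]},
    {"offset":[0,0,0.0],"dr":[0,0,84.8]},
  ],
)

```text
time_s: 6.03
position: [0.5438, 0.1963, 0.2525]
tcp_rot: [[0.923, -0.385, -0.0], [-0.385, -0.923, 0.0], [-0.0, -0.0, -1.0]]
force: [-0.7, 0.0, 0.7]
opening: 0.996
grasp_force: 0.0
```

```bash
cat >> h.py <<'E'
def st():
    s=bot.read_state(); R=np.array(s['tcp_rot']); p=np.array(s['position'])
    print(round(s['time_s'],2),'p',p.round(4),'ybear',np.degrees(np.arctan2(R[1,1],R[0,1])).round(2),'z',R[:,2].round(4),'F',np.array(s['force']).round(1),'M',np.array(s['moment']).round(2),'open mm',round(s['opening']*87,2),'gf',s['grasp_force'],'j',np.array(s['joint_positions']).round(1))
    return p,R
def todo(x,y,z,bear=None):
    p,R=st(); print('offset',(R.T@(np.array([x,y,z])-p)).round(4), 'dr z', None if bear is None else round((np.degrees(np.arctan2(R[1,1],R[0,1]))-bear+180)%360-180,2))
E
python3 -c "
from h import *
todo(.5441,.1950,.1053,-113)"
```

```text
6.03 p [0.5438 0.1963 0.2525] ybear -112.66 z [-0.e+00  1.e-04 -1.e+00] F [-0.7  0.   0.7] M [-0.08  0.21 -0.06] open mm 86.67 gf 0.0 j [  8.8  24.7  87.    0.   68.4 121.4]
offset [0.0008 0.0011 0.1472] dr z 0.34
```

Call:
servo_tool(
  targets=[
    {"offset":[0.0008,0.0011,0.03],"dr":[0,0,0]},
    {"offset":[0.0008,0.0011,0.06],"dr":[0,0,0]},
    {"offset":[0.0008,0.0011,0.09],"dr":[0,0,0]},
    {"offset":[0.0008,0.0011,0.12],"dr":[0,0,0]},
    {"offset":[0.0008,0.0011,0.14],"dr":[0,0,0]},
    {"offset":[0.0008,0.0011,0.147],"dr":[0,0,0]},
    {"offset":[0.0008,0.0011,0.147],"dr":[0,0,0]},
    {"offset":[0.0008,0.0011,0.147],"dr":[0,0,0]},
  ],
)

```text
time_s: 6.7
position: [0.5449, 0.1944, 0.106]
tcp_rot: [[0.922, -0.388, 0.001], [-0.388, -0.922, 0.0], [0.001, -0.001, -1.0]]
force: [0.0, -0.4, -0.4]
opening: 0.996
grasp_force: 0.0
```

Call:
servo_tool(
  targets=[
    {"offset":[0,0,0],"dr":[0,0,0]},
    {"offset":[0,0,0],"dr":[0,0,0]},
    {"offset":[0,0,0],"dr":[0,0,0]},
    {"offset":[0,0,0],"dr":[0,0,0]},
    {"offset":[0,0,0],"dr":[0,0,0]},
    {"offset":[0,0,0],"dr":[0,0,0]},
    {"offset":[0,0,0],"dr":[0,0,0]},
    {"offset":[0,0,0],"dr":[0,0,0]},
    {"offset":[0,0,0],"dr":[0,0,0]},
    {"offset":[0,0,0],"dr":[0,0,0]},
    {"offset":[0,0,0],"dr":[0,0,0]},
    {"offset":[0,0,0],"dr":[0,0,0]},
    {"offset":[0,0,0],"dr":[0,0,0]},
    {"offset":[0,0,0],"dr":[0,0,0]},
  ],
  gripper=1,
)

```text
time_s: 7.87
position: [0.5444, 0.1944, 0.1056]
tcp_rot: [[0.921, -0.389, 0.0], [-0.389, -0.921, 0.0], [-0.0, -0.001, -1.0]]
force: [0.3, 1.8, 0.1]
opening: 0.147
grasp_force: 43.3
```

```bash
python3 -c "
from h import *
todo(.5441,.1950,.1053,-113)"
```

```text
7.87 p [0.5444 0.1944 0.1056] ybear -112.91 z [ 2.e-04  5.e-04 -1.e+00] F [0.3 1.8 0.1] M [ 0.15  0.22 -0.08] open mm 12.81 gf 43.293112884384755 j [  8.6  35.7  94.7   0.   49.6 121.5]
offset [-0.0005 -0.0004  0.0003] dr z 0.09
```

The opening of about 13 mm matches the 13.8 mm across-flat grip, and the side force is tiny. Turning the shaft.

Call:
servo_tool(
  targets=[
    {"offset":[0,0,0],"dr":[0,0,-6]},
    {"offset":[0,0,0],"dr":[0,0,-12]},
    {"offset":[0,0,0],"dr":[0,0,-18]},
    {"offset":[0,0,0],"dr":[0,0,-24]},
    {"offset":[0,0,0],"dr":[0,0,-30]},
    {"offset":[0,0,0],"dr":[0,0,-36]},
    {"offset":[0,0,0],"dr":[0,0,-42]},
    {"offset":[0,0,0],"dr":[0,0,-48]},
    {"offset":[0,0,0],"dr":[0,0,-54]},
    {"offset":[0,0,0],"dr":[0,0,-60]},
    {"offset":[0,0,0],"dr":[0,0,-60]},
  ],
)

```text
time_s: 8.78
position: [0.5435, 0.1941, 0.1056]
tcp_rot: [[0.796, 0.605, -0.002], [0.605, -0.796, -0.0], [-0.002, -0.001, -1.0]]
force: [-2.1, 0.5, 2.3]
opening: 0.149
grasp_force: 43.3
```

Call:
servo_tool(
  targets=[
    {"offset":[0,0,0],"dr":[0,0,-6]},
    {"offset":[0,0,0],"dr":[0,0,-12]},
    {"offset":[0,0,0],"dr":[0,0,-18]},
    {"offset":[0,0,0],"dr":[0,0,-24]},
    {"offset":[0,0,0],"dr":[0,0,-30]},
    {"offset":[0,0,0],"dr":[0,0,-36]},
    {"offset":[0,0,0],"dr":[0,0,-42]},
    {"offset":[0,0,0],"dr":[0,0,-48]},
    {"offset":[0,0,0],"dr":[0,0,-54]},
    {"offset":[0,0,0],"dr":[0,0,-57.4]},
    {"offset":[0,0,0],"dr":[0,0,-57.4]},
    {"offset":[0,0,0],"dr":[0,0,-57.4]},
    {"offset":[0,0,0],"dr":[0,0,-57.4]},
  ],
)

```text
time_s: 9.87
position: [0.5434, 0.1932, 0.1056]
tcp_rot: [[-0.076, 0.997, -0.002], [0.997, 0.076, -0.002], [-0.002, -0.002, -1.0]]
force: [-3.3, -5.1, 4.3]
opening: 0.149
grasp_force: 43.5
```

```bash
python3 -c "
from h import *
todo(.5441,.1950,.1053,4.5)"
```

```text
9.87 p [0.5434 0.1932 0.1056] ybear 4.38 z [-0.0021 -0.0018 -1.    ] F [-3.3 -5.1  4.3] M [-0.8   0.53  0.06] open mm 12.94 gf 43.47925807836873 j [ 8.5 35.6 94.8 -0.1 49.7  4.2]
offset [0.0017 0.0009 0.0003] dr z -0.12
```

Shaft turned to 4.4°. Release, rise and go to look at the tray.

Call:
servo_tool(
  targets=[
    {"offset":[0,0,0],"dr":[0,0,0]},
    {"offset":[0,0,0],"dr":[0,0,0]},
    {"offset":[0,0,0],"dr":[0,0,0]},
    {"offset":[0,0,0],"dr":[0,0,0]},
    {"offset":[0,0,0],"dr":[0,0,0]},
    {"offset":[0,0,0],"dr":[0,0,0]},
    {"offset":[0,0,0],"dr":[0,0,0]},
    {"offset":[0,0,0],"dr":[0,0,0]},
    {"offset":[0,0,-0.02],"dr":[0,0,0]},
    {"offset":[0,0,-0.05],"dr":[0,0,0]},
    {"offset":[0,0,-0.09],"dr":[0,0,0]},
    {"offset":[0,0,-0.12],"dr":[0,0,0]},
    {"offset":[0,0,-0.145],"dr":[0,0,0]},
    {"offset":[0,0,-0.145],"dr":[0,0,0]},
  ],
  gripper=-1,
)

```text
time_s: 11.03
position: [0.5479, 0.1949, 0.2566]
tcp_rot: [[-0.079, 0.997, 0.012], [0.997, 0.079, 0.002], [0.001, 0.012, -1.0]]
force: [0.9, 0.5, 0.0]
opening: 0.991
grasp_force: 0.0
```

Run:
```python
from h import *
todo(.616,-.265,.25)
a=viewer.capture('scene');b=viewer.capture('side')
from scipy.optimize import least_squares
def tri(p,q):
    f=lambda X:np.r_[proj(a,X)[0]-p,proj(b,X)[0]-q]; r=least_squares(f,[.6,-.2,.02]); return r.x
C=tri((200.3,178.2),(316.5,262.3));H=tri((194.7,186.2),(327.7,262.8)); print(C,H,np.degrees(np.arctan2(*(H-C)[1::-1])))
```

```text
11.03 p [0.5479 0.1949 0.2566] ybear 4.5 z [ 0.0123  0.002  -0.9999] F [0.9 0.5 0. ] M [-0.07 -0.02 -0.02] open mm 86.26 gf 0.0 j [ 8.6 24.4 86.7  0.  68.2  4.1]
offset [-0.4639  0.0317  0.0065] dr z None
[ 0.61081885 -0.21602599  0.02531054] [ 0.64414078 -0.2194895   0.01169548] -5.9340578958163785
```

Call:
servo_tool(
  targets=[
    {"offset":[-0.405,-0.015,0],"dr":[0,0,100]},
    {"offset":[-0.405,-0.015,0],"dr":[0,0,100]},
    {"offset":[-0.405,-0.015,0],"dr":[0,0,100]},
    {"offset":[-0.405,-0.015,0],"dr":[0,0,100]},
    {"offset":[-0.405,-0.015,0],"dr":[0,0,100]},
    {"offset":[-0.405,-0.015,0],"dr":[0,0,100]},
    {"offset":[-0.405,-0.015,0],"dr":[0,0,100]},
    {"offset":[-0.405,-0.015,0],"dr":[0,0,100]},
    {"offset":[-0.405,-0.015,0],"dr":[0,0,100]},
    {"offset":[-0.405,-0.015,0],"dr":[0,0,100]},
    {"offset":[-0.405,-0.015,0],"dr":[0,0,100]},
    {"offset":[-0.405,-0.015,0],"dr":[0,0,100]},
    {"offset":[-0.405,-0.015,0],"dr":[0,0,100]},
    {"offset":[-0.405,-0.015,0],"dr":[0,0,100]},
    {"offset":[-0.405,-0.015,0],"dr":[0,0,100]},
    {"offset":[-0.405,-0.015,0],"dr":[0,0,100]},
    {"offset":[-0.405,-0.015,0],"dr":[0,0,100]},
    {"offset":[-0.405,-0.015,0],"dr":[0,0,100]},
    {"offset":[-0.405,-0.015,0],"dr":[0,0,100]},
  ],
)

```text
time_s: 12.72
position: [0.5611, -0.2105, 0.2502]
tcp_rot: [[0.996, -0.094, -0.0], [-0.094, -0.996, 0.0], [-0.001, -0.0, -1.0]]
force: [0.1, 0.2, 0.6]
opening: 1.0
grasp_force: 0.0
```

Run:
```python
from h import *
import pickle
st(); c=viewer.capture('wrist'); pickle.dump(c,open('wC.pkl','wb'))
u,v=proj(c,[.611,-.216,.026])[0].astype(int); print(u,v, [max(u-75,0),max(v-60,0)])
cv2.imwrite('pics/C.png',crop(c,u,v,150,120,5))
```

```text
12.72 p [ 0.5611 -0.2105  0.2502] ybear -95.42 z [-5.e-04  3.e-04 -1.e+00] F [0.1 0.2 0.6] M [-0.04  0.17 -0.06] open mm 86.96 gf 0.0 j [-31.2  26.5  84.1  -0.   69.4  64.2]
254 135 [np.int64(179), np.int64(75)]
```

View pics/C.png

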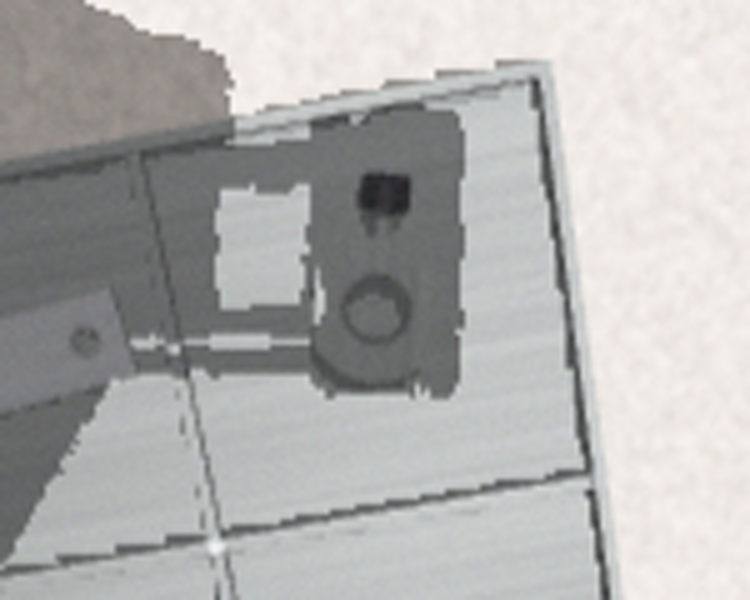

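Bore centre is at crop (377,308), screw head at (385,193), and there's no other ring in this compartment. The walls are about 55–60 mm either side, so I'll part-open the fingers to 60 mm.

Run:
```python
from h import *
import pickle; c=pickle.load(open('wC.pkl','rb'))
q=lambda x,y,z: atz(c,179+x/5-.4,75+y/5-.4,z)
C=q(377,308,.026);C2=q(377,308,.0255);H=q(385,193,.019);b=np.degrees(np.arctan2(*(H-C)[1::-1]))
print(C,H,np.linalg.norm((H-C)[:2]),b)
todo(C[0],C[1],.0065,b-90)
```

```text
[ 0.61017294 -0.21531772  0.026     ] [ 0.64100986 -0.22047509  0.019     ] 0.031265219086963954 -9.49466404816541
12.77 p [ 0.5611 -0.2106  0.2504] ybear -95.43 z [-2.e-04  1.e-04 -1.e+00] F [-0.4 -0.6 -1. ] M [-0.03  0.17 -0.01] open mm 87.21 gf 0.0 j [-31.2  26.5  84.1  -0.   69.4  64.2]
offset [4.930e-02 1.000e-04 2.439e-01] dr z 4.06
```

Call:
servo_tool(
  targets=[
    {"offset":[0.0493,0,0.04],"dr":[0,0,4]},
    {"offset":[0.0493,0,0.08],"dr":[0,0,4]},
    {"offset":[0.0493,0,0.12],"dr":[0,0,4]},
    {"offset":[0.0493,0,0.16],"dr":[0,0,4]},
    {"offset":[0.0493,0,0.16],"dr":[0,0,4]},
    {"offset":[0.0493,0,0.185],"dr":[0,0,4]},
    {"offset":[0.0493,0,0.205],"dr":[0,0,4]},
    {"offset":[0.0493,0,0.22],"dr":[0,0,4]},
    {"offset":[0.0493,0,0.23],"dr":[0,0,4]},
    {"offset":[0.0493,0,0.237],"dr":[0,0,4]},
    {"offset":[0.0493,0,0.242],"dr":[0,0,4]},
    {"offset":[0.0493,0,0.242],"dr":[0,0,4]},
    {"offset":[0.0493,0,0.242],"dr":[0,0,4]},
  ],
  gripper=-0.38,
)

```text
time_s: 13.85
position: [0.6108, -0.2158, 0.0094]
tcp_rot: [[0.986, -0.165, 0.001], [-0.165, -0.986, -0.001], [0.001, 0.0, -1.0]]
force: [0.0, -0.8, 0.2]
opening: 0.687
grasp_force: 0.0
```

```bash
python3 -c "
from h import *
todo(.6102,-.2153,.0075,-99.5)"
```

```text
13.85 p [ 0.6108 -0.2158  0.0094] ybear -99.49 z [ 1.2e-03 -7.0e-04 -1.0e+00] F [ 0.  -0.8  0.2] M [-0.05  0.16  0.02] open mm 59.75 gf 0.0 j [-29.3  47.8  86.3  -0.   45.9  70.2]
offset [-0.0007 -0.0004  0.0019] dr z 0.01
```

Close, check the grip, then lift.

Call:
servo_tool(
  targets=[
    {"offset":[0,0,0.0],"dr":[0,0,0]},
    {"offset":[0,0,0.0],"dr":[0,0,0]},
    {"offset":[0,0,0.0],"dr":[0,0,0]},
    {"offset":[0,0,0.0],"dr":[0,0,0]},
    {"offset":[0,0,0.0],"dr":[0,0,0]},
    {"offset":[0,0,0.0],"dr":[0,0,0]},
    {"offset":[0,0,0.0],"dr":[0,0,0]},
    {"offset":[0,0,0.0],"dr":[0,0,0]},
    {"offset":[0,0,0.0],"dr":[0,0,0]},
    {"offset":[0,0,0.0],"dr":[0,0,0]},
  ],
  gripper=1,
)

```text
time_s: 14.68
position: [0.6104, -0.2155, 0.0089]
tcp_rot: [[0.986, -0.165, 0.0], [-0.165, -0.986, -0.0], [0.0, 0.0, -1.0]]
force: [-0.4, 0.4, 3.5]
opening: 0.4
grasp_force: 30.0
```

```bash
python3 -c "
from h import *
st()"
```

```text
14.68 p [ 0.6104 -0.2155  0.0089] ybear -99.49 z [ 4.e-04 -3.e-04 -1.e+00] F [-0.4  0.4  3.5] M [0.   0.25 0.04] open mm 34.77 gf 29.96675155041885 j [-29.3  47.8  86.3  -0.   45.9  70.2]
```

Call:
servo_tool(
  targets=[
    {"offset":[0,0,-0.01],"dr":[0,0,0]},
    {"offset":[0,0,-0.03],"dr":[0,0,0]},
    {"offset":[0,0,-0.06],"dr":[0,0,0]},
    {"offset":[0,0,-0.1],"dr":[0,0,0]},
    {"offset":[0,0,-0.14],"dr":[0,0,0]},
    {"offset":[0,0,-0.17],"dr":[0,0,0]},
    {"offset":[0,0,-0.19],"dr":[0,0,0]},
    {"offset":[0,0,-0.19],"dr":[0,0,0]},
    {"offset":[0,0,-0.19],"dr":[0,0,0]},
    {"offset":[0,0,-0.19],"dr":[0,0,0]},
    {"offset":[0,0,-0.19],"dr":[0,0,0]},
  ],
)

```text
time_s: 15.6
position: [0.6086, -0.2146, 0.196]
tcp_rot: [[0.986, -0.165, -0.005], [-0.165, -0.986, 0.003], [-0.005, -0.002, -1.0]]
force: [-0.0, 1.0, -1.9]
opening: 0.404
grasp_force: 30.0
```

Run:
```python
from h import *
import pickle
todo(.5438,.1948,.2,4.5-90)
c=viewer.capture('wrist'); pickle.dump(c,open('wD.pkl','wb'))
p,R=st()
X=lambda x,z:p+R@np.array([x,0,z])
print('bore',proj(c,X(0,-.018)),'head',proj(c,X(.031,-.009)),'tcp',proj(c,p))
```

```text
15.6 p [ 0.6086 -0.2146  0.196 ] ybear -99.5 z [-0.0046  0.0026 -1.    ] F [-0.   1.  -1.9] M [-0.    0.2  -0.04] open mm 35.18 gf 29.96811275381333 j [-29.3  33.6  80.3  -0.   66.5  70.2]
offset [-0.1315 -0.3931 -0.0027] dr z -14.0
15.65 p [ 0.6088 -0.2147  0.196 ] ybear -99.5 z [-0.0044  0.0025 -1.    ] F [-1.1  0.6 -1.1] M [-0.09  0.13 -0.02] open mm 34.27 gf 29.968135611416074 j [-29.3  33.6  80.2  -0.   66.5  70.2]
bore [[254.39469585 243.08289782]] head [[254.40984153 187.76913718]] tcp [[254.30749903 231.07575446]]
```

Gripped squarely (35 mm on the flats) and lifted. I'll measure where the screw head sits in the hand.

Run:
```python
from h import *
import pickle; c=pickle.load(open('wD.pkl','rb'))
cv2.imwrite('pics/D.png',crop(c,254,195,110,90,7)); print(254-55,195-45)
```

```text
199 150
```

View pics/D.png

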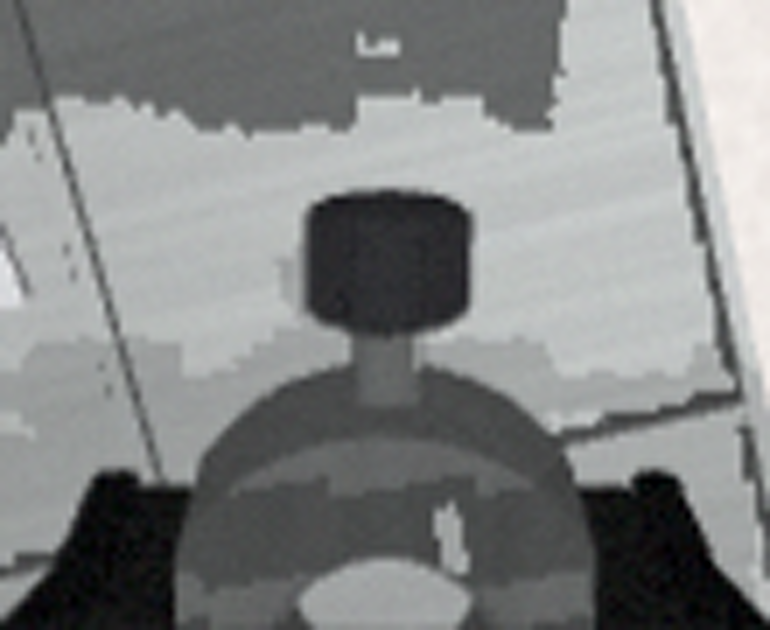

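Run:
```python
from h import *
import pickle; c=pickle.load(open('wD.pkl','rb'))
# camera pose in tool frame is fixed: use R,t of capture, state at that time
p,R=st()
P=lambda x,z,y=0:((proj(c,p+R@np.array([x,y,z]))[0]-[199,150]+.4)*7).round(0)
for dx in (-.002,0,.002):
    print(dx,'outer top',P(.020+dx,-.0171),P(.019+dx,-.0171),'bore top',P(.009+dx,-.0171),P(.010+dx,-.0171),'headend',P(.037+dx,-.0061),'head upper',P(.037+dx,-.0126),'outer bottom',P(.02+dx,.0049))
print('cam in tool',R.T@(-c['R'].T@c['t']-p))
```

```text
15.65 p [ 0.6088 -0.2147  0.196 ] ybear -99.5 z [-0.0044  0.0025 -1.    ] F [-1.1  0.6 -1.1] M [-0.09  0.13 -0.02] open mm 34.27 gf 29.968135611416074 j [-29.3  33.6  80.2  -0.   66.5  70.2]
-0.002 outer top [391. 446.] [391. 458.] bore top [391. 572.] [391. 561.] headend [391. 213.] head upper [391. 230.] outer bottom [390. 369.]
0 outer top [391. 423.] [391. 434.] bore top [391. 549.] [391. 538.] headend [391. 190.] head upper [391. 206.] outer bottom [390. 348.]
0.002 outer top [391. 399.] [391. 411.] bore top [391. 527.] [391. 515.] headend [391. 167.] head upper [391. 181.] outer bottom [390. 327.]
cam in tool [ 0.06814211 -0.0005371  -0.16321603]
```

dx of the collar in the hand is about 0 to -1 mm, and the screw is in line. Go above the shaft.

Call:
servo_tool(
  targets=[
    {"offset":[-0.1315,-0.393,0],"dr":[0,0,-14]},
    {"offset":[-0.1315,-0.393,0],"dr":[0,0,-14]},
    {"offset":[-0.1315,-0.393,0],"dr":[0,0,-14]},
    {"offset":[-0.1315,-0.393,0],"dr":[0,0,-14]},
    {"offset":[-0.1315,-0.393,0],"dr":[0,0,-14]},
    {"offset":[-0.1315,-0.393,0],"dr":[0,0,-14]},
    {"offset":[-0.1315,-0.393,0],"dr":[0,0,-14]},
    {"offset":[-0.1315,-0.393,0],"dr":[0,0,-14]},
    {"offset":[-0.1315,-0.393,0],"dr":[0,0,-14]},
    {"offset":[-0.1315,-0.393,0],"dr":[0,0,-14]},
    {"offset":[-0.1315,-0.393,0],"dr":[0,0,-14]},
    {"offset":[-0.1315,-0.393,0],"dr":[0,0,-14]},
    {"offset":[-0.1315,-0.393,0],"dr":[0,0,-14]},
    {"offset":[-0.1315,-0.393,0],"dr":[0,0,-14]},
    {"offset":[-0.1315,-0.393,0],"dr":[0,0,-14]},
    {"offset":[-0.1315,-0.393,0],"dr":[0,0,-14]},
    {"offset":[-0.1315,-0.393,0],"dr":[0,0,-14]},
    {"offset":[-0.1315,-0.393,0],"dr":[0,0,-14]},
    {"offset":[-0.1315,-0.393,0],"dr":[0,0,-14]},
    {"offset":[-0.1315,-0.393,0],"dr":[0,0,-14]},
  ],
)

```text
time_s: 17.32
position: [0.5454, 0.1936, 0.1986]
tcp_rot: [[0.997, 0.078, 0.0], [0.078, -0.997, 0.0], [0.0, -0.0, -1.0]]
force: [-0.5, -0.6, -1.1]
opening: 0.401
grasp_force: 30.0
```

Run:
```python
from h import *
todo(.5444,.1947,.16,-85.5)
```

```text
17.32 p [0.5454 0.1936 0.1986] ybear -85.52 z [ 1.e-04  0.e+00 -1.e+00] F [-0.5 -0.6 -1.1] M [-0.09  0.15 -0.03] open mm 34.85 gf 29.96809151922207 j [ 8.5 28.3 90.3  0.  61.4 94. ]
offset [-0.001  -0.0012  0.0386] dr z -0.02
```

Call:
servo_tool(
  targets=[
    {"offset":[-0.001,-0.0012,0.015],"dr":[0,0,0]},
    {"offset":[-0.001,-0.0012,0.03],"dr":[0,0,0]},
    {"offset":[-0.001,-0.0012,0.04],"dr":[0,0,0]},
    {"offset":[-0.001,-0.0012,0.046],"dr":[0,0,0]},
    {"offset":[-0.001,-0.0012,0.046],"dr":[0,0,0]},
    {"offset":[-0.001,-0.0012,0.046],"dr":[0,0,0]},
    {"offset":[-0.001,-0.0012,0.046],"dr":[0,0,0]},
    {"offset":[-0.001,-0.0012,0.046],"dr":[0,0,0]},
  ],
)

```text
time_s: 17.98
position: [0.5449, 0.1951, 0.1534]
tcp_rot: [[0.997, 0.079, 0.002], [0.079, -0.997, 0.0], [0.002, -0.0, -1.0]]
force: [-0.1, -0.1, -1.3]
opening: 0.396
grasp_force: 30.0
```

Run:
```python
from h import *
todo(.5444,.1947,.115,-85.5)
c=viewer.capture('wrist'); i=crop(c,254,205,100,80,6); 
b=viewer.capture('side'); a=viewer.capture('scene')
u,v=proj(a,[.544,.195,.15])[0].astype(int); u2,v2=proj(b,[.544,.195,.15])[0].astype(int)
j=np.vstack([cv2.resize(crop(a,u,v,30,40,6),(180,240)),cv2.resize(crop(b,u2,v2,30,40,6),(180,240))])
cv2.imwrite('pics/E.png',np.hstack([i,j]) )
```

```text
17.98 p [0.5449 0.1951 0.1534] ybear -85.49 z [ 1.8e-03  3.0e-04 -1.0e+00] F [-0.1 -0.1 -1.3] M [-0.1   0.17  0.01] open mm 34.46 gf 29.96812795943697 j [ 8.6 31.7 92.7  0.  55.5 94.1]
offset [-0.0006  0.0003  0.0384] dr z 0.01
```

View pics/E.png

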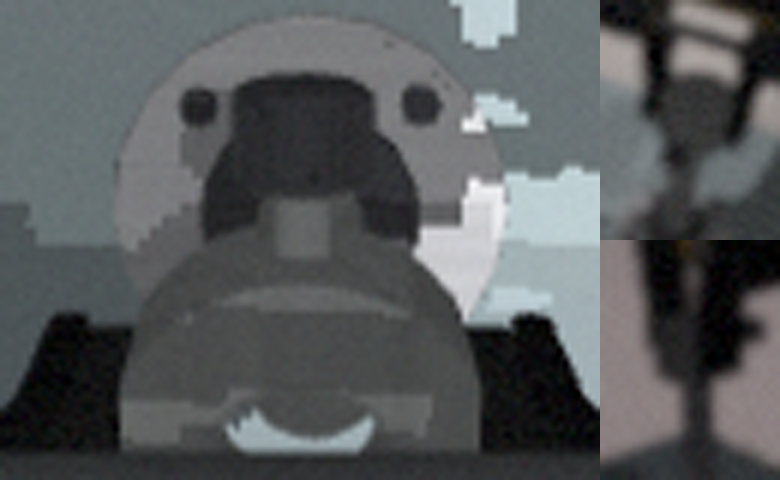

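The wrist crop shows the screw head at (303,130) in line with the shaft behind it, at (306,200), and light shows through the bore. Lowering in stages.

Call:
servo_tool(
  targets=[
    {"offset":[-0.0003,0,0.002],"dr":[0,0,0]},
    {"offset":[-0.0003,0,0.004],"dr":[0,0,0]},
    {"offset":[-0.0003,0,0.006],"dr":[0,0,0]},
    {"offset":[-0.0003,0,0.008],"dr":[0,0,0]},
    {"offset":[-0.0003,0,0.009],"dr":[0,0,0]},
    {"offset":[-0.0003,0,0.01],"dr":[0,0,0]},
    {"offset":[-0.0003,0,0.01],"dr":[0,0,0]},
    {"offset":[-0.0003,0,0.01],"dr":[0,0,0]},
  ],
)

```text
time_s: 18.8
position: [0.5439, 0.1947, 0.1423]
tcp_rot: [[0.997, 0.079, -0.0], [0.079, -0.997, -0.0], [-0.0, 0.0, -1.0]]
force: [0.2, -1.7, -1.6]
opening: 0.398
grasp_force: 30.0
```

Run:
```python
from h import *
todo(.5444,.1947,.118,-85.5)
```

```text
18.8 p [0.5439 0.1947 0.1423] ybear -85.49 z [-4.e-04 -4.e-04 -1.e+00] F [ 0.2 -1.7 -1.6] M [-0.27  0.11 -0.05] open mm 34.6 gf 29.96784615854267 j [ 8.6 32.6 93.3 -0.  54.2 94.1]
offset [0.0005 0.     0.0243] dr z 0.01
```

It's on the shaft with almost no force. Continue to height.

Call:
servo_tool(
  targets=[
    {"offset":[0,0,0.002],"dr":[0,0,0]},
    {"offset":[0,0,0.004],"dr":[0,0,0]},
    {"offset":[0,0,0.006],"dr":[0,0,0]},
    {"offset":[0,0,0.008],"dr":[0,0,0]},
    {"offset":[0,0,0.01],"dr":[0,0,0]},
    {"offset":[0,0,0.012],"dr":[0,0,0]},
    {"offset":[0,0,0.014],"dr":[0,0,0]},
    {"offset":[0,0,0.016],"dr":[0,0,0]},
    {"offset":[0,0,0.018],"dr":[0,0,0]},
    {"offset":[0,0,0.02],"dr":[0,0,0]},
    {"offset":[0,0,0.022],"dr":[0,0,0]},
    {"offset":[0,0,0.024],"dr":[0,0,0]},
    {"offset":[0,0,0.0243],"dr":[0,0,0]},
    {"offset":[0,0,0.0243],"dr":[0,0,0]},
    {"offset":[0,0,0.0243],"dr":[0,0,0]},
    {"offset":[0,0,0.0243],"dr":[0,0,0]},
    {"offset":[0,0,0.0243],"dr":[0,0,0]},
    {"offset":[0,0,0.0243],"dr":[0,0,0]},
  ],
)

```text
time_s: 20.3
position: [0.544, 0.1947, 0.118]
tcp_rot: [[0.997, 0.079, -0.0], [0.079, -0.997, -0.0], [-0.0, 0.0, -1.0]]
force: [0.5, -5.2, -2.3]
opening: 0.398
grasp_force: 30.0
```

Run:
```python
from h import *
todo(.5444,.1947,.118,-85.5)
c=viewer.capture('wrist'); i=crop(c,254,180,100,110,5)
b=viewer.capture('side'); a=viewer.capture('scene')
u,v=proj(a,[.544,.195,.12])[0].astype(int); u2,v2=proj(b,[.544,.195,.12])[0].astype(int)
j=np.vstack([cv2.resize(crop(a,u,v,40,44,6),(250,275)),cv2.resize(crop(b,u2,v2,40,44,6),(250,275))])
cv2.imwrite('pics/F.png',np.hstack([i,j]) )
```

```text
20.3 p [0.544  0.1947 0.118 ] ybear -85.49 z [-1.e-04 -4.e-04 -1.e+00] F [ 0.5 -5.2 -2.3] M [-0.94  0.03  0.  ] open mm 34.62 gf 29.96764213690767 j [ 8.6 34.6 94.3 -0.  51.1 94.1]
offset [0.0004 0.     0.    ] dr z 0.01
```

View pics/F.png

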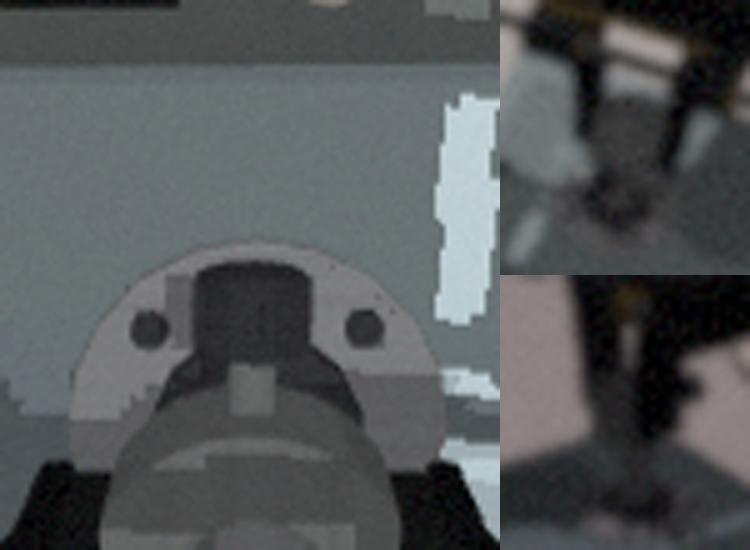

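The collar is over the shaft with the screw centred in front, and the panel's edge lies square in the wrist view. I'll ease off the 5 N side touch.

Call:
servo_tool(
  targets=[
    {"offset":[0,0.0003,0],"dr":[0,0,0]},
    {"offset":[0,0.0007,0],"dr":[0,0,0]},
    {"offset":[0,0.0007,0],"dr":[0,0,0]},
    {"offset":[0,0.0007,0],"dr":[0,0,0]},
    {"offset":[0,0.0007,0],"dr":[0,0,0]},
    {"offset":[0,0.0007,0],"dr":[0,0,0]},
    {"offset":[0,0.0007,0],"dr":[0,0,0]},
    {"offset":[0,0.0007,0],"dr":[0,0,0]},
    {"offset":[0,0.0007,0],"dr":[0,0,0]},
    {"offset":[0,0.0007,0],"dr":[0,0,0]},
  ],
)

```text
time_s: 21.28
position: [0.5439, 0.1945, 0.1183]
tcp_rot: [[0.997, 0.078, -0.0], [0.078, -0.997, 0.0], [-0.0, -0.0, -1.0]]
force: [-0.1, -0.6, -1.5]
opening: 0.403
grasp_force: 30.0
```

Run:
```python
from h import *
st()
```

```text
21.28 p [0.5439 0.1945 0.1183] ybear -85.5 z [-2.e-04  5.e-04 -1.e+00] F [-0.1 -0.6 -1.5] M [-0.17  0.09  0.02] open mm 35.05 gf 29.96808537369361 j [ 8.6 34.6 94.3  0.  51.1 94.1]
```

Side force is gone; the collar is level, still and free. Handing in.

```bash
python3 -c "
from rig import ticket
print(ticket.hand_in())"
```

```text
the job is handed in; nothing more can be done
None
```

I turned the shaft flat to the mixer's front and lowered the collar over the shaft. The gripper is still holding it level and still, with the screw in front of the flat at about mid-flat height (124 mm), and I handed the job in at about 21 s; no verdict came back.

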